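# Wedge the blocks tight and stone their tops

## Robot

A 6-joint arm with a two-finger parallel gripper is mounted at the origin on the work surface. World frame = base frame: x ahead of the robot, y to its left, z up, the work surface at z = 0. Lengths are in m, angles in rad, forces in N, time in s.
With the tool pointing down it reaches from about 0.35 to 0.775 m from the base axis. Payload 7.3 kg.
Tool frame: the origin (TCP) lies midway between the tips of the shut fingers; the grasp point (between the pads) lies grasp_offset behind it (grasp_offset is the distance from the TCP to the grasp point, in m); z points along the fingers, y is the line along which they close (so a half turn about z gives the same grasp; the last joint's range is limited). The gripper opens to 92 mm and grips with 3 to 60 N. Pads are 19 mm wide; open, the fingers measure 130 mm over their backs; the gripper's body (75 mm by 190 mm) begins 47 mm behind the grasp point.
Start: joints at [1.072, 0.342, 1.524, -0, 1.275, -0.146], TCP at [0.181, 0.493, 0.227] pointing down, gripper open.
Joint ranges: [-2.53, 2.53], [-0.77, 2.02], [0.04, 2.7], [-1, 4.14], [0.28, 2.66], [-3.11, 3.11]. Speed limits (rad/s): [2.57, 2.57, 3.14, 3.14, 3.14, 3.14].

## Interface

Orientations are given as [roll, pitch, yaw] about the fixed x, y, z axes, in that order (R = Rz(yaw) Ry(pitch) Rx(roll)).
In Python, from cell import * gives the robot as it stands.
- The arm moves only by the tool step_arm, never from a script. Its argument "plan" is a list of rows, each a list of 5 numbers: the closure, from -1 (fully open) to 1 (shut), then the shift along the tool's x, y, z in m, then the turn about the tool's z in rad. In form: [[hand, x, y, z, twist], ...]. A call has 1 to 20 rows; each row is the pose to reach, as a shift and turn from the pose commanded when the call began, along the tool's axes at that moment; what a row does not reach only later rows make up. A row lasts 1/8 s, in which the tool goes at most 62.5 mm and 10.7 degrees, less where a joint would pass 70% of its speed; a pose out of reach is approached as far as the arm can. A call with a gripper value outside its range is refused whole. The fingers move at their own pace and stop on an object; "grip_force" is the grip in N (left out, the last holds). Time passes only in rows, so rows that repeat a pose let the fingers close. It gives the time, the measured TCP pose, the force, the opening and the grip force at its end, in the units of the state.
- observe(): the state, without advancing time (a new reading comes with each control period).
- read_camera(name): name is "scene" or "top" or "wrist"; returns a dict with "img" (384x512x3 uint8, red, green, blue), "range_z" (384x512 float32, m along the optical axis (not along the pixel's ray), 0 where there is no reading), "fx", "fy", "cx", "cy" (pixels), "R" (3x3) and "t" (3): a world point X has camera coordinates R X + t; the wrist camera has in their place "T_tool_cam" (4x4, takes a point from camera to tool coordinates, whose origin is the TCP and whose axes are the flange's). Camera axes: x right, y down, z forward; pixel columns grow to the right and rows downward; lengths in m; the calibration is good to about 2 mm. A picture is of the moment at which its call begins: read the wrist's pose just before it.
- hand_in(): hands the job in; it is judged then, once.
The state is a dict: "time": time; "qpos": joint angles; "qvel": joint speeds; "joint_efforts": joint torques, N m; "tool_pos": TCP position; "tool_rot": TCP orientation; "contact_force": force on the tool from outside, world axes, zero at the start; "torque": the same for the moment, N m; "opening": finger opening in m; "grip_force": force on a finger pad.
Only numpy, scipy, OpenCV 4.12 (cv2) and the standard library are available. Lean on these libraries where they do the work, as an engineer would, in place of code of your own. Each camera call takes 0.05 s, during which the arm holds its last target. There are 200 camera calls.

## Task

Two or three blocks stand loosely in the bays of the fixture: set a wedge from the rack, thin end down, into the slot beside each of them and tap it down with the tamper, not with the fingers, until the block is hard against its fence and the wedge is fully home and tight. Then take the stone and, working from the leftmost block to the rightmost, give each block's top a lengthwise stroke from the robot's end to the far end, pressing steadily with about 10 N. Finally stand the tamper and the stone upright on the mat, and leave the other parts on the bench undisturbed.

Things in the scene. Friction and masses are not known exactly. Their poses are not given: they have to be found in the camera images.
- fixture: fixed dark steel fixture, base plate 150 (x) x 300 (y) x 10 mm, three bays 96 mm apart along y. Origin: centre of underside; at yaw 0 x points away from the robot, y left. Each bay from -y to +y: fence (45 mm above plate), block, wedge slot, rigid wall (60 mm in x, 66 mm above plate) leaning 1 in 5; with the block at the fence the slot is 13 mm wide at the plate, 26 mm at the wall's top.
- rack: fixed grey plastic wedge rack 70 x 165 mm with three pockets 52 mm apart along its y, rim 28 mm high, pocket floor 8 mm above the bench. Origin: centre of underside. May be on either side of the fixture.
- mat: fixed black rubber tool mat, 250 (x) x 170 (y) x 3 mm, on the side of the fixture across from the rack. Origin: centre of underside.
- tamper: loose hand tamper, 0.4 kg: weighted white nylon striking head dia 60 x 30 mm below, square wooden grip 24 x 24 mm above it from 36 to 96 mm height. Stands on its striking face on the mat. Origin: centre of that face, z up; x and y square to the grip's faces.
- stone: loose rubbing stone, 0.2 kg: brown-grey stone 90 (x) x 30 (y) x 18 mm, on a wooden backing to 24 mm height, with an upright square wooden grip 24 x 24 mm in the middle up to 72 mm height. Stands on its flat underside on the mat. Origin: centre of the underside; x along its length. To work, it is pressed on the block with a steady 10 N or so (between 4 and 25 N).
- bay1 (a point): leftmost (+y) bay of the fixture: the point on the plate where the centre of the block's underside lies when the block is hard against its fence (y = 0 here, block centred in x); axes as the fixture's
- bay2 (a point): middle bay of the fixture: the point on the plate where the centre of the block's underside lies when the block is hard against its fence (y = 0 here, block centred in x); axes as the fixture's
- bay3 (a point): rightmost (-y) bay of the fixture: the point on the plate where the centre of the block's underside lies when the block is hard against its fence (y = 0 here, block centred in x); axes as the fixture's
- block1: loose machined aluminium block 90 (x) x 44 (y) x 66 mm tall, 0.3 to 0.6 kg, flat top, standing in the leftmost (+y) bay, at first 3 to 6.5 mm from the fence towards the slot; may be absent (None). Origin: centre of the underside; axes as the fixture's.
- block2: loose machined aluminium block 90 (x) x 44 (y) x 66 mm tall, 0.3 to 0.6 kg, flat top, standing in the middle bay, at first 3 to 6.5 mm from the fence towards the slot; may be absent (None). Origin: centre of the underside; axes as the fixture's.
- block3: loose machined aluminium block 90 (x) x 44 (y) x 66 mm tall, 0.3 to 0.6 kg, flat top, standing in the rightmost (-y) bay, at first 3 to 6.5 mm from the fence towards the slot; may be absent (None). Origin: centre of the underside; axes as the fixture's.
- wedge1: loose hardwood wedge, 80 g, 40 mm wide (x, parallel sides to grip), 75 mm tall, thin end (14 mm) down in a rack pocket. Origin: centre of the thin end's underside, z up. Face at y = -7 mm is upright, goes against the block; the other leans 1 in 5 from y = +7 mm (bottom) to +22 mm (top), goes against the wall.
- wedge2: wedge just like wedge1 (size, origin, axes). Any wedge fits any bay. Pushed in lightly it stops high, while the block is still off its fence; driving it down with some 10 to 20 N shifts the block to the fence and locks.
- wedge3: wedge just like wedge1 (size, origin, axes). Fully home, a wedge's underside is about 5 mm above the plate and its top about 14 mm above the block's top.
- slot1 (a point): point beside block1 (fixed to it, 29 mm to its +y side, 5 mm above its underside) where a fully home wedge's origin lies; absent with its block
- slot2 (a point): point beside block2 (fixed to it, 29 mm to its +y side, 5 mm above its underside) where a fully home wedge's origin lies; absent with its block
- slot3 (a point): point beside block3 (fixed to it, 29 mm to its +y side, 5 mm above its underside) where a fully home wedge's origin lies; absent with its block
- flange_tube: bystander, not to be disturbed: steel tube dia 40 mm, 108 mm tall, on a 70 mm square flange. Origin: centre of underside
- motor: bystander, not to be disturbed: black round motor, dia 54 mm, 73 mm tall. Origin: centre of underside
- gearbox: bystander, not to be disturbed: black square gearbox, 55 mm, 48 mm tall. Origin: centre of underside
- spanner: bystander, not to be disturbed: open-ended spanner, 180 mm, lying flat. Origin: about its middle
- bracket: bystander, not to be disturbed: aluminium angle bracket 70 x 90 mm, 45 mm tall. Origin: centre of underside
- clamp: bystander, not to be disturbed: small steel two-bar clamp, 50 x 60 mm, 30 mm tall. Origin: centre of underside
There are look-alikes about, which are no part of the job. Leave any red or turquoise look-alike of the wedge2 alone. What is shaped like the stone but green is not meant.

How it is judged:
By the outcome, as a careful person would: the job done as asked, in the order asked, and still so for the second after the job is handed in, with the robot touching nothing.
Of block1, block2, block3 only 2 to 3 are there at a start; the rules pass over those that are not, and their reading is None.
At some moment in a run one of tamper, stone may be knocked a few centimetres aside while the robot is not near it.
It also fails if it takes over 210 s, if anything falls off the work surface, if the arm or the gripper's body presses on something with over 40 N, if the wrist force passes 120 N, or if a joint passes its speed limit or range.

## Working session

There is one attempt and no reset: what is moved stays moved. The work goes in short steps, Python scripts to look and compute and a tool call to move; the robot and the scene stay as the last step left them, time stands still between calls to the robot, and variables do not carry over. Pictures are saved under pics/ and viewed, at most 14 in all, crops included, and the job is handed in when it is done.

Besides the shell and the picture viewer there is one more tool, called as name(argument=value, ...), one argument or row to a line, values as JSON. step_arm: Moves the arm, as the interface text tells. Its arguments: {"type":"object","properties":{"plan":{"type":"array","items":{"type":"array","items":{"type":"number"}}},"grip_force":{"type":"number"}},"required":["plan"]}

```bash
ls; mkdir -p pics
cat > h.py <<'E'
from cell import *
import numpy as np, cv2
def save(n,fn,crop=None,scale=1):
    c=read_camera(n); im=c['img'][:,:,::-1]
    if crop: u0,v0,u1,v1=crop; im=im[v0:v1,u0:u1]
    im=cv2.resize(im,None,fx=scale,fy=scale,interpolation=cv2.INTER_CUBIC); cv2.imwrite('pics/'+fn,im); return c
def cloud(c):
    "world xyz per pixel for fixed cameras"
    z=c['range_z'];v,u=np.mgrid[:z.shape[0],:z.shape[1]]
    P=np.stack([(u-c['cx'])/c['fx']*z,(v-c['cy'])/c['fy']*z,z],-1)
    if 'R' in c and c.get('R') is not None: X=(P-c['t'])@c['R']
    else:
        from scipy.spatial.transform import Rotation as Ro
        T=c['T_tool_cam']; s=c['state']; X=(P@T[:3,:3].T+T[:3,3])@Ro.from_euler('xyz',s['tool_rot']).as_matrix().T+s['tool_pos']
    X[z==0]=np.nan
    return X
def wrist(fn=None,scale=1.5):
    s=observe(); c=read_camera('wrist'); c['state']=s
    if fn: cv2.imwrite('pics/'+fn,cv2.resize(c['img'][:,:,::-1],None,fx=scale,fy=scale))
    return c
E
python3 - <<'E'
from h import *
np.set_printoptions(precision=3,suppress=True)
s=observe();print({k:np.round(v,3) for k,v in s.items()})
import cell;print([k for k in dir(cell) if k[0]!='_'])
try: print(grasp_offset)
except Exception as e: print(e)
c=save('top','top.png',scale=1.55);np.savez('top.npz',**c)
print(c['R'],c['t'],c['fx'])
c=save('scene','scene.png',scale=1.55)
c=wrist();print(c['T_tool_cam'])
E
```

```text
pics
{'time': np.float64(0.0), 'qpos': array([ 1.072,  0.343,  1.525, -0.   ,  1.275, -0.146]), 'qvel': array([-0.001, -0.   ,  0.001, -0.   ,  0.   ,  0.002]), 'joint_efforts': array([  0.001, -43.123, -24.423,   0.072,   0.056,  -0.   ]), 'tool_pos': array([0.181, 0.492, 0.226]), 'tool_rot': array([-3.14 , -0.   ,  2.789]), 'contact_force': array([-0.458, -0.4  , -0.556]), 'torque': array([ 0.018, -0.024,  0.023]), 'grip_force': np.float64(0.0), 'opening': np.float64(0.092)}
['IKError', 'grasp_offset', 'hand_in', 'observe', 'read_camera']
0.0188
[[-0.026 -0.999 -0.021]
 [-0.993  0.028 -0.112]
 [ 0.113  0.018 -0.993]] [0.034 0.552 0.919] 361.96045424073924
[[-0.    -0.951 -0.311  0.086]
 [ 1.    -0.     0.    -0.   ]
 [-0.    -0.311  0.951 -0.159]
 [ 0.     0.     0.     1.   ]]
```

View pics/top.png

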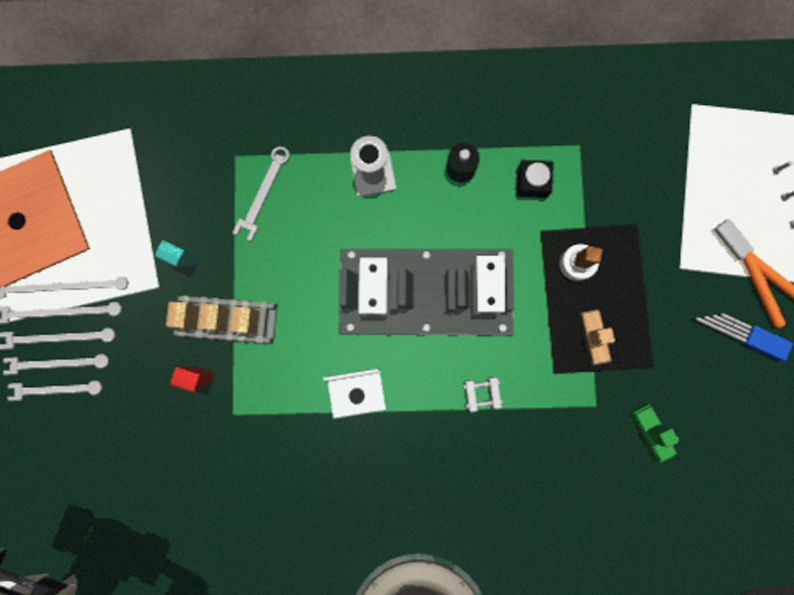

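View pics/scene.png

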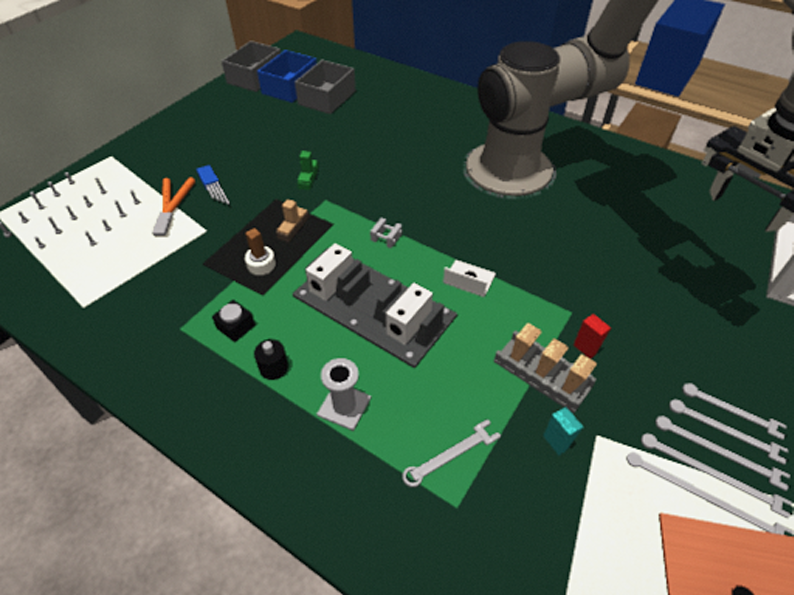

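The top view shows two blocks: block1 at (373,287) and block3 at (490,283). The middle bay is empty.
- **Wedges:** the candidates are three wooden ones in the rack at (176,316), (208,318) and (240,320). Turquoise (170,252) and red (188,378) are look-alikes.
- **Stone:** the brown one at (598,340) on the mat. Green (655,432) is a look-alike.
- **Tamper:** white head with a brown grip at (580,262).

Next I measure the poses.

```bash
cat > m.py <<'E'
from h import *
np.set_printoptions(precision=4,suppress=True)
c=dict(np.load('top.npz')); X=cloud(c); im=c['img'].astype(int)
def rect(m,name):
    p=X[m]; 
    if len(p)<5: print(name,len(p));return
    r=cv2.minAreaRect(p[:,:2].astype(np.float32)); print(name,len(p),'med',np.median(p,0),'rect',np.array(r[0]),np.array(r[1]),round(r[2],1),'z',np.percentile(p[:,2],[2,50,98]))
def box(u0,v0,u1,v1):
    m=np.zeros(X.shape[:2],bool); m[int(v0/1.55):int(v1/1.55),int(u0/1.55):int(u1/1.55)]=1; return m
z=X[...,2]
rect(box(335,245,520,340)&(z>.004)&(z<.016),'plate')
rect(box(350,245,395,330)&(z>.066),'block1')
rect(box(470,245,520,330)&(z>.066),'block3')
for n,b in dict(wA=(160,295,190,335),wB=(192,295,222,340),wC=(225,295,256,340)).items(): rect(box(*b)&(z>.072),n)
rect(box(160,290,285,350)&(z>.018)&(z<.034),'rackrim')
rect(box(550,235,615,290)&(z>.085),'tampgrip')
rect(box(550,235,615,290)&(z>.022)&(z<.04),'tamphead')
rect(box(570,295,625,375)&(z>.065),'stonegrip')
rect(box(570,295,625,375)&(z>.018)&(z<.034),'stoneback')
rect(box(335,245,520,340)&(z>.07)&(z<.09)&~box(356,245,392,330)&~box(473,245,508,330),'walltops')
rect(box(335,245,350,340)&(z>.06),'wall1');rect(box(390,245,412,340)&(z>.04),'f1');rect(box(440,245,470,340)&(z>.04),'w3f2')
rect(box(530,220,655,380)&(im.max(-1)<45)&(z<.01),'mat')
E
python3 m.py
```

```text
plate 3614 med [ 0.531  -0.0294  0.0106] rect [ 0.5542 -0.0286] [0.3206 0.1633] 88.5 z [0.0056 0.0106 0.0145]
block1 641 med [0.5581 0.0618 0.0765] rect [0.5597 0.0622] [0.0432 0.0893] 88.8 z [0.0735 0.0765 0.0798]
block3 648 med [ 0.5561 -0.1277  0.0767] rect [ 0.5567 -0.1279] [0.0432 0.0889] 87.9 z [0.0731 0.0767 0.08  ]
wA 202 med [0.5196 0.3771 0.0825] rect [0.52   0.3787] [0.0303 0.0391] 85.9 z [0.0739 0.0825 0.0862]
wB 205 med [0.5146 0.3254 0.0828] rect [0.515  0.3274] [0.0295 0.0397] 83.6 z [0.0733 0.0828 0.0863]
wC 201 med [0.5082 0.2751 0.0827] rect [0.5089 0.2757] [0.0296 0.0398] 84.0 z [0.0748 0.0827 0.0864]
rackrim 687 med [0.5084 0.3108 0.028 ] rect [0.5147 0.3204] [0.1658 0.07  ] 83.8 z [0.0203 0.028  0.0324]
tampgrip 114 med [ 0.5943 -0.2869  0.0992] rect [ 0.5958 -0.2882] [0.024  0.0242] 76.6 z [0.0878 0.0992 0.1025]
tamphead 229 med [ 0.5883 -0.2764  0.0343] rect [ 0.5941 -0.2852] [0.0585 0.0522] 26.1 z [0.0263 0.0343 0.0396]
stonegrip 101 med [ 0.4679 -0.3065  0.0753] rect [ 0.4677 -0.3068] [0.0235 0.0239] 9.1 z [0.0704 0.0753 0.0787]
stoneback 338 med [ 0.4673 -0.304   0.0276] rect [ 0.4675 -0.3072] [0.0893 0.0305] 10.0 z [0.02   0.0276 0.0321]
walltops 401 med [0.5563 0.0158 0.0763] rect [0.5557 0.0149] [0.2039 0.059 ] 88.4 z [0.0708 0.0763 0.08  ]
wall1 166 med [0.5584 0.1087 0.0756] rect [0.5582 0.1095] [0.0143 0.0587] 89.1 z [0.0628 0.0756 0.0791]
f1 334 med [0.5545 0.0191 0.0584] rect [0.5556 0.0189] [0.0309 0.0699] 88.4 z [0.0466 0.0584 0.0791]
w3f2 311 med [ 0.5515 -0.0752  0.058 ] rect [ 0.5529 -0.0761] [0.0308 0.0701] 88.2 z [0.0462 0.058  0.0795]
mat 4748 med [ 0.5326 -0.336   0.0039] rect [ 0.5354 -0.3221] [0.252  0.1722] 2.0 z [0.0002 0.0039 0.0076]
```

```bash
cat >> h.py <<'E'
def go(x,y,z,yaw=None):
    "print tool-frame shift and twist to reach world TCP pose (tool down)"
    s=observe(); p=s['tool_pos']; psi=s['tool_rot'][2]; d=np.array([x,y,z])-p
    tx=np.array([np.cos(psi),np.sin(psi)]); ty=np.array([np.sin(psi),-np.cos(psi)])
    tw=0 if yaw is None else (psi-yaw+np.pi)%(2*np.pi)-np.pi
    print('t',round(float(s['time']),2),'pos',np.round(p,4),'rot',np.round(s['tool_rot'],4),'F',np.round(s['contact_force'],1),'-> shift',np.round([d[:2]@tx,d[:2]@ty,-d[2],tw],4))
E
python3 -c "
from h import *
go(.508,.275,.2,1.463)
c=dict(np.load('top.npz'));X=cloud(c)
for n,(u,v) in dict(tube=(369,150),motor=(462,155),gb=(537,175),clamp=(483,395),brk=(357,395)).items(): print(n,X[int(v/1.55),int(u/1.55)])"
```

```text
t 0.15 pos [0.1812 0.4924 0.2262] rot [-3.1404e+00 -2.0000e-04  2.7888e+00] F [-0.   0.3 -0.4] -> shift [-0.3818 -0.0911  0.0262  1.3258]
tube [0.77371893 0.05920762 0.11025341]
motor [ 0.77132933 -0.09261124  0.07475602]
gb [ 0.74370074 -0.21967403  0.04947694]
clamp [ 0.37542358 -0.11808444  0.00420158]
brk [0.38085318 0.09573719 0.00742738]
```

step_arm(
  plan=[
    [-1,-0.382,-0.091,0.026,1.326],
    [-1,-0.382,-0.091,0.026,1.326],
    [-1,-0.382,-0.091,0.026,1.326],
    [-1,-0.382,-0.091,0.026,1.326],
    [-1,-0.382,-0.091,0.026,1.326],
    [-1,-0.382,-0.091,0.026,1.326],
    [-1,-0.382,-0.091,0.026,1.326],
    [-1,-0.382,-0.091,0.026,1.326],
    [-1,-0.382,-0.091,0.026,1.326],
    [-1,-0.382,-0.091,0.026,1.326],
  ],
)

```text
time: 1.4
tool_pos: [0.5074, 0.2763, 0.201]
tool_rot: [3.142, -0.0, 1.467]
contact_force: [-1.0, -0.4, 1.0]
opening: 0.0918
grip_force: 0.0
```

```bash
cat > mw.py <<'E'
from h import *
np.set_printoptions(precision=4,suppress=True)
def blobs(c,zlo,zhi,xr,yr,amin=150):
    X=cloud(c); m=(X[...,2]>zlo)&(X[...,2]<zhi)&(X[...,0]>xr[0])&(X[...,0]<xr[1])&(X[...,1]>yr[0])&(X[...,1]<yr[1])
    n,l,st,ce=cv2.connectedComponentsWithStats(m.astype(np.uint8))
    for i in range(1,n):
        if st[i,4]>amin:
            p=X[l==i]; r=cv2.minAreaRect(p[:,:2].astype(np.float32)); print(st[i,4],'px',ce[i].round(),'med',np.median(p,0),'rect',np.array(r[0]),np.array(r[1]),round(r[2],1))
    return X
E
python3 -c "
from mw import *
c=wrist('w1.png',1.5); blobs(c,.074,.092,(.4,.65),(.2,.45)); go(.508,.275,.054,1.463)"
```

```text
1460 px [367.  50.] med [0.6212 0.3951 0.0756] rect [0.6206 0.3949] [0.0405 0.0288] 62.7
1477 px [256.  81.] med [0.5182 0.3785 0.0835] rect [0.5181 0.3783] [0.0285 0.0401] 83.9
1153 px [152. 108.] med [0.4161 0.366  0.0755] rect [0.4147 0.3651] [0.04   0.0287] 70.6
1235 px [257. 138.] med [0.5134 0.3272 0.0835] rect [0.5134 0.3267] [0.028  0.0399] 84.2
1088 px [256. 190.] med [0.5075 0.2755 0.0834] rect [0.5074 0.2748] [0.0288 0.0397] 84.2
t 1.45 pos [0.5075 0.2762 0.2011] rot [ 3.1414 -0.0003  1.4661] F [ 0.2  1.1 -0.3] -> shift [-0.0012  0.0006  0.1471  0.0031]
```

View pics/w1.png

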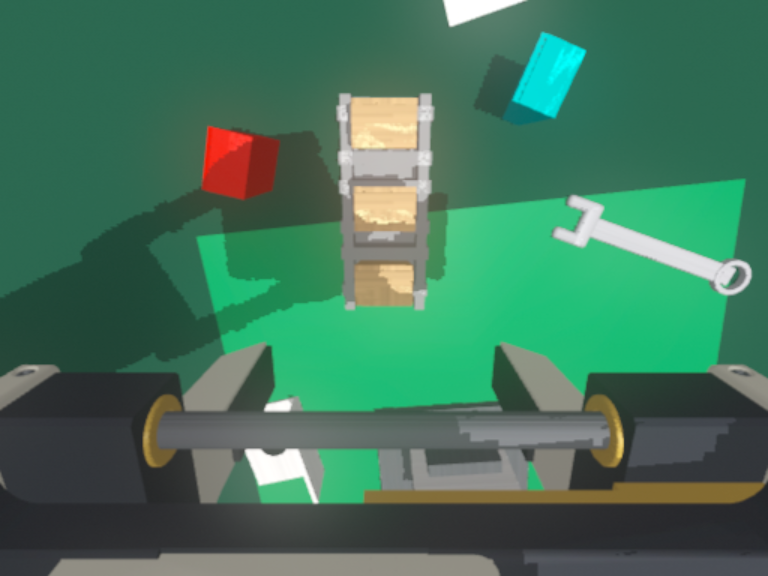

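The wrist view shows three wooden wedges in the grey rack at (384,125), (384,208) and (384,283). Red (240,160) and turquoise (550,75) stand clear of it. I take the nearest wooden wedge.

step_arm(
  plan=[
    [-1,-0.001,0,0.05,0.003],
    [-1,-0.001,0,0.1,0.003],
    [-1,-0.001,0,0.13,0.003],
    [-1,-0.001,0,0.147,0.003],
    [-1,-0.001,0,0.147,0.003],
    [1,-0.001,0,0.147,0.003],
    [1,-0.001,0,0.147,0.003],
    [1,-0.001,0,0.147,0.003],
    [1,-0.001,0,0.147,0.003],
    [1,-0.001,0,0.147,0.003],
    [1,-0.001,0,0.1,0.003],
    [1,-0.001,0,0.05,0.003],
    [1,-0.001,0,0.02,0.003],
    [1,-0.001,0,0.02,0.003],
  ],
  grip_force=40,
)

```text
time: 3.2
tool_pos: [0.5095, 0.2748, 0.1831]
tool_rot: [3.137, -0.003, 1.46]
contact_force: [0.7, 0.3, -1.6]
opening: 0.0392
grip_force: 40.0
```

```bash
python3 -c "
from mw import *
c=wrist(); go(.5565,.0935,.155,1.543); blobs(c,.06,.24,(.4,.65),(-.2,.35),60)"
```

```text
t 3.25 pos [0.5084 0.2743 0.181 ] rot [ 3.1405 -0.0007  1.4598] F [ 0.6 -0.3 -1.2] -> shift [-0.1744  0.0678  0.026  -0.0832]
178 px [148. 129.] med [0.4183 0.3472 0.0752] rect [0.4122 0.3489] [0.0084 0.0232] 73.4
1395 px [254. 140.] med [0.5136 0.3271 0.0835] rect [0.5135 0.3269] [0.028  0.0399] 83.8
6314 px [256. 241.] med [0.5097 0.283  0.1885] rect [0.509 0.277] [0.0295 0.0735] 83.6
137 px [210. 307.] med [0.4865 0.2709 0.2331] rect [0.4875 0.2729] [0.0131 0.0027] 83.1
419 px [296. 314.] med [0.5324 0.1165 0.0764] rect [0.537  0.1888] [0.0201 0.1715] 0.0
```

step_arm(
  plan=[
    [1,-0.06,0.02,-0.02,-0.02],
    [1,-0.12,0.04,-0.02,-0.04],
    [1,-0.18,0.06,-0.02,-0.06],
    [1,-0.237,0.075,-0.02,-0.083],
    [1,-0.237,0.075,-0.02,-0.083],
    [1,-0.237,0.075,-0.02,-0.083],
    [1,-0.237,0.075,-0.02,-0.083],
  ],
)

```text
time: 4.12
tool_pos: [0.5561, 0.0319, 0.1999]
tool_rot: [-3.14, -0.001, 1.544]
contact_force: [-0.1, 0.4, -0.7]
opening: 0.0391
grip_force: 40.0
```

```bash
python3 -c "
from mw import *
c=wrist('w2.png'); go(.559,.1005,.175,1.543); X=blobs(c,.066,.086,(.45,.65),(.0,.14),60);
m=(abs(X[...,0]-.558)<.02)&(X[...,1]>.04)&(X[...,1]<.13)&(X[...,2]<.09)
p=X[m]; 
for y in np.arange(.07,.13,.003):
  q=p[(p[:,1]>=y)&(p[:,1]<y+.003),2]
  print(round(y,3),len(q),np.percentile(q,[10,50,90]) if len(q) else '')
"
```

```text
t 4.17 pos [0.5562 0.032  0.2002] rot [-3.1406 -0.0004  1.5448] F [ 0.1  0.2 -1.3] -> shift [0.0686 0.001  0.0252 0.0018]
915 px [254. 110.] med [0.5561 0.1093 0.0765] rect [0.557  0.1092] [0.0134 0.0599] 88.4
3878 px [257. 158.] med [0.5579 0.0626 0.0766] rect [0.5577 0.0612] [0.0438 0.0902] 88.4
465 px [253. 199.] med [0.5515 0.0188 0.0761] rect [0.5545 0.0145] [0.0118 0.0599] 88.8
0.07 115 [0.0758 0.0766 0.0776]
0.073 118 [0.0759 0.0766 0.0776]
0.076 123 [0.0758 0.0769 0.0777]
0.079 121 [0.0757 0.0766 0.0775]
0.082 338 [0.0106 0.0495 0.0759]
0.085 84 [0.0096 0.0105 0.0114]
0.088 82 [0.0098 0.0107 0.0116]
0.091 61 [0.0156 0.0175 0.0257]
0.094 63 [0.0257 0.0334 0.0415]
0.097 77 [0.0412 0.0488 0.0562]
0.1 94 [0.0562 0.0639 0.07  ]
0.103 114 [0.0752 0.0763 0.0771]
0.106 137 [0.0758 0.0768 0.0776]
0.109 132 [0.0757 0.0766 0.0774]
0.112 134 [0.0758 0.0766 0.0777]
0.115 113 [0.01   0.0581 0.0767]
0.118 92 [0.0096 0.0107 0.0118]
0.121 87 [0.0014 0.0098 0.0109]
0.124 90 [0.0007 0.0017 0.0026]
0.127 88 [0.0002 0.0015 0.0023]
```

View pics/w2.png

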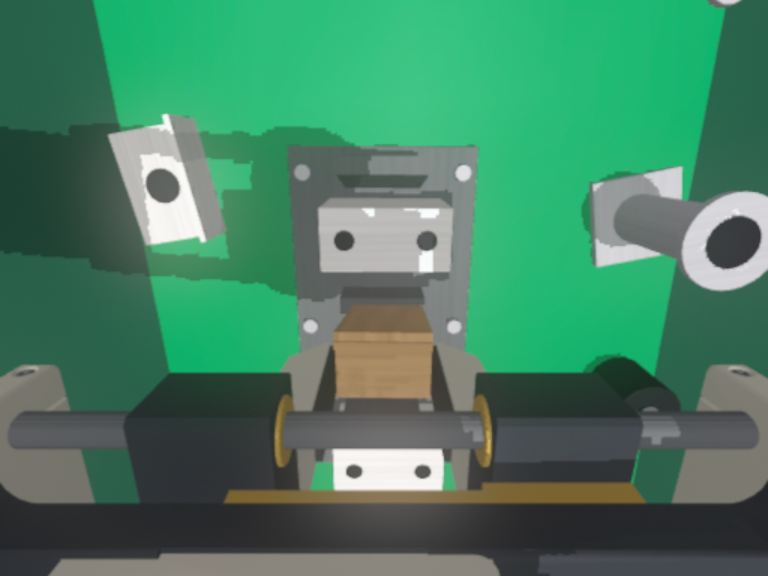

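Block1 is at (385,240) with its slot and wall behind it at (382,180), and the wedge is held square at (383,350). I set it in now.

step_arm(
  plan=[
    [1,0.04,0.001,0.02,0.002],
    [1,0.067,0.001,0.03,0.002],
    [1,0.067,0.001,0.045,0.002],
    [1,0.067,0.001,0.06,0.002],
    [1,0.067,0.001,0.075,0.002],
    [1,0.067,0.001,0.085,0.002],
    [1,0.067,0.001,0.095,0.002],
    [1,0.067,0.001,0.098,0.002],
    [1,0.067,0.001,0.101,0.002],
    [1,0.067,0.001,0.101,0.002],
  ],
)

```text
time: 5.42
tool_pos: [0.5611, 0.0939, 0.1016]
tool_rot: [3.137, 0.005, 1.541]
contact_force: [-1.1, -13.5, 10.1]
opening: 0.0392
grip_force: 40.0
```

step_arm(
  plan=[
    [1,-0.003,0,0,0],
    [1,-0.005,0,0.002,0],
    [1,-0.005,0,0.002,0],
    [-0.5,-0.005,0,0.002,0],
    [-0.5,-0.005,0,0.002,0],
    [-0.5,-0.005,0,0.002,0],
    [-0.5,-0.005,0,-0.03,0],
    [-0.5,-0.005,0,-0.07,0],
    [-1,-0.065,0,-0.09,0],
    [-1,-0.065,0,-0.1,0],
    [-1,-0.065,0,-0.1,0],
    [-1,-0.065,0,-0.1,0],
  ],
)

```text
time: 6.92
tool_pos: [0.5571, 0.0334, 0.1989]
tool_rot: [-3.14, -0.0, 1.542]
contact_force: [0.6, -0.0, -0.2]
opening: 0.0913
grip_force: 0.0
```

```bash
python3 -c "
from mw import *
c=wrist('w3.png'); go(.513,.3268,.2,1.463); X=blobs(c,.066,.15,(.45,.65),(.02,.14),60);
"
```

```text
t 6.97 pos [0.557  0.0335 0.1988] rot [-3.1399 -0.0004  1.5421] F [ 0.4 -0.4 -0.1] -> shift [ 0.2919 -0.0525 -0.0012  0.0791]
5753 px [256. 150.] med [0.5582 0.0699 0.0769] rect [0.5582 0.0756] [0.0799 0.0902] 88.4
82 px [237. 199.] med [0.5358 0.0204 0.073 ] rect [0.538  0.0205] [0.0008 0.0268] 88.6
```

View pics/w3.png

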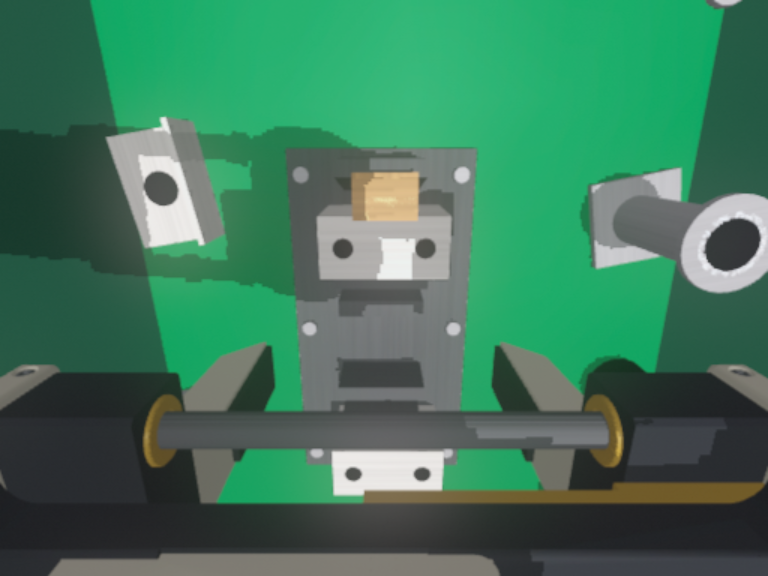

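The wedge stands upright in slot 1 at (385,195). Next I fetch the second wedge.

step_arm(
  plan=[
    [-1,0.06,-0.011,0,0.016],
    [-1,0.12,-0.022,0,0.032],
    [-1,0.18,-0.033,0,0.048],
    [-1,0.24,-0.044,0,0.064],
    [-1,0.292,-0.0525,0,0.079],
    [-1,0.292,-0.0525,0,0.079],
    [-1,0.292,-0.0525,0.05,0.079],
    [-1,0.292,-0.0525,0.1,0.079],
    [-1,0.292,-0.0525,0.13,0.079],
    [-1,0.292,-0.0525,0.145,0.079],
    [-1,0.292,-0.0525,0.145,0.079],
    [1,0.292,-0.0525,0.145,0.079],
    [1,0.292,-0.0525,0.145,0.079],
    [1,0.292,-0.0525,0.145,0.079],
    [1,0.292,-0.0525,0.145,0.079],
    [1,0.292,-0.0525,0.145,0.079],
    [1,0.292,-0.0525,0.1,0.079],
    [1,0.292,-0.0525,0.05,0.079],
    [1,0.292,-0.0525,0.0,0.079],
    [1,0.292,-0.0525,0.0,0.079],
  ],
  grip_force=40,
)

```text
time: 9.48
tool_pos: [0.5157, 0.3269, 0.2044]
tool_rot: [3.134, -0.005, 1.462]
contact_force: [-0.2, 0.0, -1.1]
opening: 0.0395
grip_force: 40.0
```

```bash
python3 -c "
from mw import *
go(.554,-.16,.205,1.543)"
```

```text
t 9.47 pos [0.5157 0.3269 0.2044] rot [ 3.1339 -0.0048  1.4619] F [-0.2  0.  -1.1] -> shift [-0.4798  0.091  -0.0006 -0.0811]
```

step_arm(
  plan=[
    [1,-0.06,0.011,0,-0.01],
    [1,-0.12,0.022,0,-0.02],
    [1,-0.18,0.033,0,-0.03],
    [1,-0.24,0.045,0,-0.04],
    [1,-0.3,0.057,0,-0.05],
    [1,-0.36,0.068,0,-0.06],
    [1,-0.42,0.08,0,-0.07],
    [1,-0.48,0.092,0,-0.081],
    [1,-0.48,0.092,0,-0.081],
    [1,-0.48,0.092,0,-0.081],
    [1,-0.48,0.092,0,-0.081],
  ],
)

```text
time: 10.85
tool_pos: [0.5528, -0.1597, 0.1992]
tool_rot: [-3.141, -0.001, 1.544]
contact_force: [-0.2, -0.0, -0.3]
opening: 0.0392
grip_force: 40.0
```

```bash
python3 -c "
from mw import *
c=wrist(); go(.555,-.0913,.175,1.543); X=blobs(c,.066,.086,(.45,.65),(-.2,-.04),60);
m=(abs(X[...,0]-.553)<.02)&(X[...,2]<.09)
p=X[m]; 
for y in np.arange(-.114,-.075,.003):
  q=p[(p[:,1]>=y)&(p[:,1]<y+.003),2]
  print(round(y,3),len(q),np.percentile(q,[10,50,90]) if len(q) else '')
"
```

```text
t 10.9 pos [ 0.553  -0.1597  0.1995] rot [-3.1411 -0.0005  1.5447] F [-0.1 -0.5 -0.9] -> shift [0.0685 0.0002 0.0245 0.0017]
883 px [253. 111.] med [ 0.5519 -0.0827  0.0765] rect [ 0.5513 -0.0833] [0.0135 0.0599] 88.5
3879 px [258. 157.] med [ 0.5554 -0.1279  0.0766] rect [ 0.5555 -0.1293] [0.0435 0.0903] 88.4
-0.114 125 [0.0759 0.0767 0.0775]
-0.111 175 [0.0389 0.0762 0.0773]
-0.108 266 [0.0106 0.0385 0.0753]
-0.105 87 [0.0099 0.0107 0.0113]
-0.102 66 [0.01   0.0116 0.0203]
-0.099 59 [0.02   0.0289 0.0371]
-0.096 73 [0.0364 0.0445 0.0524]
-0.093 85 [0.0514 0.0589 0.0662]
-0.09 110 [0.0659 0.0737 0.0771]
-0.087 129 [0.0757 0.0766 0.0776]
-0.084 132 [0.0756 0.0765 0.0775]
-0.081 135 [0.0757 0.0767 0.0776]
-0.078 126 [0.0098 0.076  0.0773]
-0.075 119 [0.0108 0.0554 0.0566]
```

step_arm(
  plan=[
    [1,0.04,0,0.02,0.002],
    [1,0.068,0,0.03,0.002],
    [1,0.068,0,0.045,0.002],
    [1,0.068,0,0.06,0.002],
    [1,0.068,0,0.07,0.002],
    [1,0.068,0,0.077,0.002],
    [1,0.068,0,0.082,0.002],
    [1,0.068,0,0.086,0.002],
    [1,0.068,0,0.088,0.002],
    [1,0.068,0,0.088,0.002],
  ],
)

```text
time: 12.15
tool_pos: [0.5563, -0.0956, 0.1133]
tool_rot: [3.137, 0.004, 1.541]
contact_force: [-0.1, -6.5, 6.6]
opening: 0.039
grip_force: 40.0
```

step_arm(
  plan=[
    [1,-0.003,0,0.003,0],
    [1,-0.004,0,0.006,0],
    [1,-0.005,0,0.009,0],
    [1,-0.006,0,0.012,0],
    [1,-0.006,0,0.012,0],
  ],
)

```text
time: 12.78
tool_pos: [0.5553, -0.0997, 0.0998]
tool_rot: [3.14, 0.0, 1.541]
contact_force: [2.4, -3.8, 1.3]
opening: 0.0392
grip_force: 40.0
```

step_arm(
  plan=[
    [1,-0.001,0,0,0],
    [-0.5,-0.001,0,0,0],
    [-0.5,-0.001,0,0,0],
    [-0.5,-0.001,0,0,0],
    [-0.5,-0.001,0,-0.03,0],
    [-0.5,-0.001,0,-0.08,0],
    [-1,-0.06,0.01,-0.1,0],
    [-1,-0.12,0.02,-0.1,0],
    [-1,-0.18,0.03,-0.1,0],
    [-1,-0.25,0.04,-0.1,0],
    [-1,-0.25,0.04,-0.1,0],
    [-1,-0.25,0.04,-0.1,0],
    [-1,-0.25,0.04,-0.1,0],
  ],
)

```text
time: 14.4
tool_pos: [0.5875, -0.3486, 0.1999]
tool_rot: [-3.141, -0.001, 1.542]
contact_force: [-0.2, 0.3, -0.2]
opening: 0.0918
grip_force: 0.0
```

```bash
cat > tools.py <<'E'
from mw import *
c=wrist('w4.png')
print('tamper');X=blobs(c,.085,.112,(.5,.7),(-.4,-.2),60)
print('stone');X=blobs(c,.066,.082,(.38,.7),(-.4,-.2),60)
print('back');X=blobs(c,.022,.033,(.38,.7),(-.4,-.2),60)
go(.595,-.288,.2)
E
python3 tools.py; python3 -c "
from mw import *
c=save('top','top2.png',scale=1.5)
print('blocks/wedges');X=blobs(c,.07,.14,(.45,.65),(-.2,.14),60)
print('tool');X=blobs(c,.07,.112,(.38,.7),(-.4,-.2),40)
"
```

```text
tamper
698 px [262. 131.] med [ 0.5947 -0.2892  0.0994] rect [ 0.5948 -0.2899] [0.0239 0.0239] 77.2
stone
602 px [138. 152.] med [ 0.4689 -0.3083  0.0752] rect [ 0.4672 -0.3092] [0.0241 0.0241] 10.8
back
983 px [162. 143.] med [ 0.4872 -0.3049  0.0275] rect [ 0.4672 -0.3091] [0.0898 0.0299] 9.6
t 14.45 pos [ 0.5876 -0.3485  0.2001] rot [ 3.1415 -0.0005  1.5428] F [ 0.7  0.9 -0.1] -> shift [0.0607 0.0057 0.0001 0.    ]
blocks/wedges
908 px [312. 183.] med [ 0.5545 -0.1224  0.0774] rect [ 0.557  -0.1154] [0.0777 0.0886] 87.9
912 px [236. 183.] med [0.5586 0.0688 0.0772] rect [0.56   0.0774] [0.0785 0.0894] 88.6
142 px [258. 185.] med [0.5543 0.0152 0.0765] rect [0.5556 0.0146] [0.0126 0.0586] 88.5
tool
138 px [380. 164.] med [ 0.594  -0.2855  0.0988] rect [ 0.5954 -0.288 ] [0.0253 0.0236] 73.8
99 px [390. 216.] med [ 0.468  -0.3064  0.0756] rect [ 0.4677 -0.3073] [0.0235 0.0247] 9.7
```

View pics/w4.png

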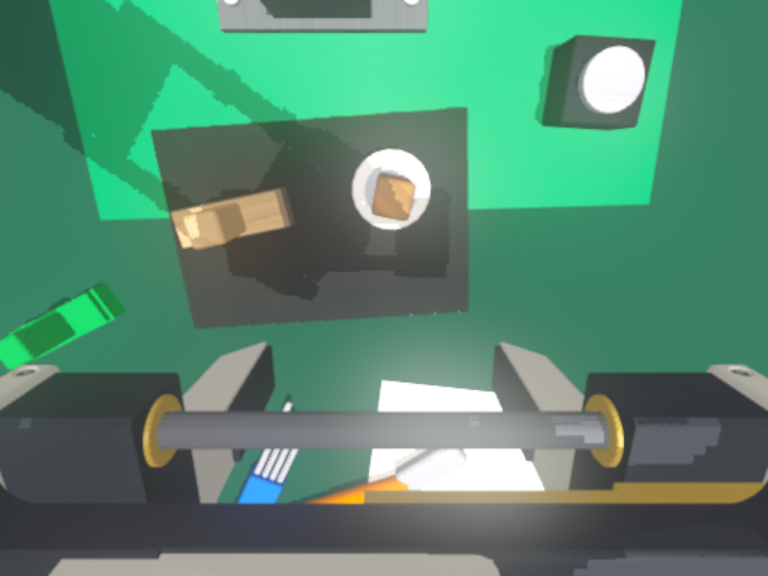

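View pics/top2.png

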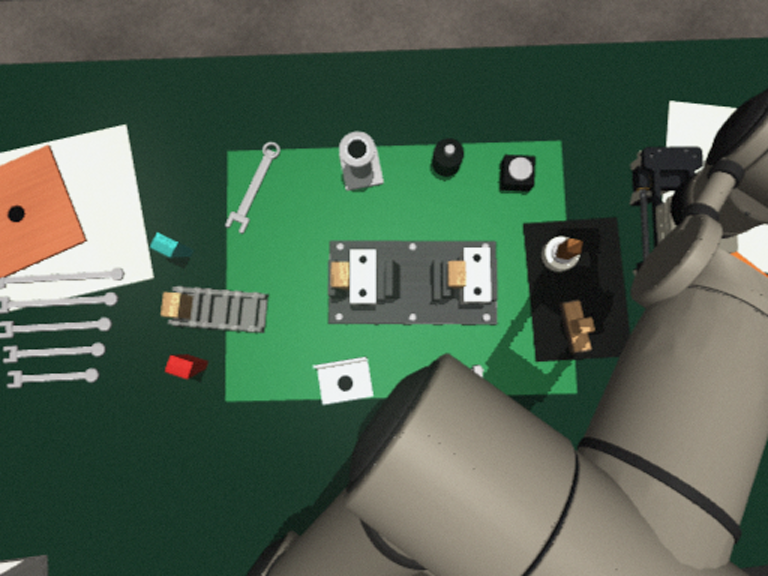

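Both wedges stand in their slots, at (340,275) and (456,275) in the top view. The tamper is at (392,190) in the wrist view, with its grip turned about -13°. I grasp it now.

```bash
python3 -c "
from h import *
go(.595,-.2895,.045,1.347)"
```

```text
t 14.5 pos [ 0.5876 -0.3486  0.2002] rot [ 3.1413e+00 -2.0000e-04  1.5428e+00] F [-0.5  0.1  0.5] -> shift [0.0593 0.0057 0.1552 0.1958]
```

step_arm(
  plan=[
    [-1,0.059,0.006,0,0.15],
    [-1,0.059,0.006,0.03,0.196],
    [-1,0.059,0.006,0.08,0.196],
    [-1,0.059,0.006,0.13,0.196],
    [-1,0.059,0.006,0.155,0.196],
    [-1,0.059,0.006,0.155,0.196],
    [1,0.059,0.006,0.155,0.196],
    [1,0.059,0.006,0.155,0.196],
    [1,0.059,0.006,0.155,0.196],
    [1,0.059,0.006,0.155,0.196],
    [1,0.059,0.006,0.155,0.196],
    [1,0.059,0.006,0.155,0.196],
    [1,0.059,0.006,0.1,0.196],
    [1,0.059,0.006,0.05,0.196],
    [1,0.059,0.006,0,0.196],
    [1,0.059,0.006,0,0.196],
    [1,0.059,0.006,0,0.196],
  ],
  grip_force=60,
)

```text
time: 16.62
tool_pos: [0.5946, -0.2913, 0.199]
tool_rot: [-3.141, -0.001, 1.345]
contact_force: [0.2, 0.8, -1.1]
opening: 0.0004
grip_force: 0.0
```

```bash
python3 -c "
from h import *
from mw import blobs
c=read_camera('top'); 
for n,yr in (('b3',(-.2,-.05)),('b1',(.0,.14))): 
  X=cloud(c); print(n); blobs(c,.09,.15,(.5,.62),yr,30)
go(.555,-.097,.2,1.543)"
```

```text
b3
203 px [304. 182.] med [ 0.5547 -0.0953  0.1055] rect [ 0.555  -0.0951] [0.0272 0.0389] 87.6
b1
200 px [226. 182.] med [0.561  0.0943 0.0982] rect [0.5612 0.0952] [0.028 0.04 ] 88.3
t 16.68 pos [ 0.5944 -0.2912  0.1981] rot [-3.1391 -0.001   1.3447] F [ 0.3 -0.2 -0.1] -> shift [ 0.1805 -0.0819 -0.0019 -0.1983]
```

The grasp missed: the opening reads 0. The tamper was probably knocked aside, so I look again.

step_arm(
  plan=[
    [-1,-0.04,0.0,-0.02,0],
    [-1,-0.08,0.0,-0.02,0],
    [-1,-0.08,0,-0.02,0],
    [-1,-0.08,0,-0.02,0],
  ],
)

```text
time: 17.18
tool_pos: [0.5767, -0.3688, 0.2178]
tool_rot: [-3.139, -0.002, 1.345]
contact_force: [0.4, 0.4, -1.0]
opening: 0.036
grip_force: 0.0
```

```bash
sed -i "s/w4.png/w5.png/;s/(-.4,-.2)/(-.48,-.18)/" tools.py; python3 tools.py
```

```text
tamper
642 px [256. 106.] med [ 0.5947 -0.2899  0.0994] rect [ 0.595  -0.2898] [0.0236 0.0238] 77.2
stone
528 px [146. 151.] med [ 0.469  -0.3088  0.0751] rect [ 0.4674 -0.3093] [0.024  0.0239] 9.6
back
678 px [177. 138.] med [ 0.4924 -0.3045  0.0275] rect [ 0.4854 -0.3061] [0.0513 0.0296] 9.3
163 px [132. 157.] med [ 0.4299 -0.3149  0.0275] rect [ 0.4318 -0.3155] [0.0147 0.03  ] 7.2
t 17.23 pos [ 0.577  -0.3685  0.2183] rot [-3.1395 -0.0016  1.3454] F [-0.4  0.3 -0.7] -> shift [ 0.0824 -0.0005  0.0183  0.    ]
```

View pics/w5.png

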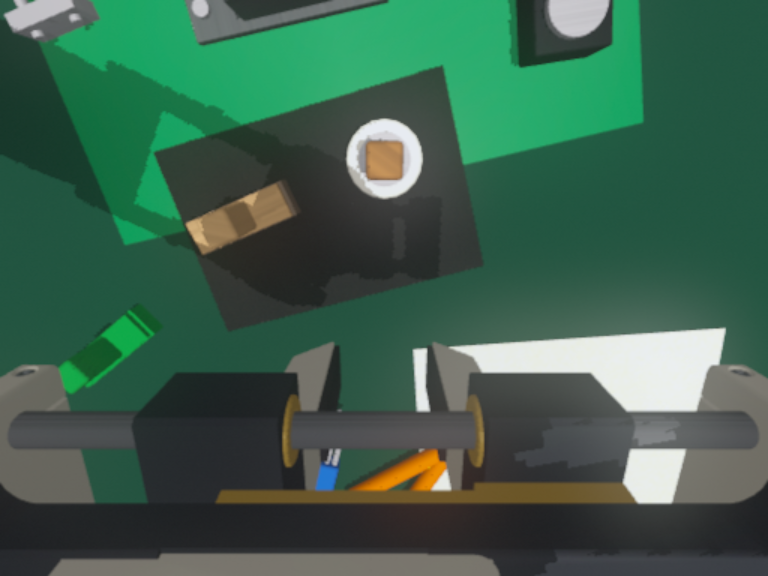

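The tamper has not moved; it is at (385,158). I had lifted before the fingers had finished closing. I repeat the grasp from a half-open hand with longer dwell.

step_arm(
  plan=[
    [-0.1,0.04,0,0,0],
    [-0.1,0.0815,-0.0005,0,-0.002],
    [-0.1,0.0815,-0.0005,0.03,-0.002],
    [-0.1,0.0815,-0.0005,0.08,-0.002],
    [-0.1,0.0815,-0.0005,0.13,-0.002],
    [-0.1,0.0815,-0.0005,0.16,-0.002],
    [-0.1,0.0815,-0.0005,0.173,-0.002],
    [-0.1,0.0815,-0.0005,0.173,-0.002],
    [1,0.0815,-0.0005,0.173,-0.002],
    [1,0.0815,-0.0005,0.173,-0.002],
    [1,0.0815,-0.0005,0.173,-0.002],
    [1,0.0815,-0.0005,0.173,-0.002],
    [1,0.0815,-0.0005,0.173,-0.002],
    [1,0.0815,-0.0005,0.173,-0.002],
    [1,0.0815,-0.0005,0.173,-0.002],
    [1,0.0815,-0.0005,0.173,-0.002],
  ],
  grip_force=60,
)

```text
time: 19.23
tool_pos: [0.5953, -0.2903, 0.0475]
tool_rot: [3.14, 0.0, 1.347]
contact_force: [0.3, 0.4, 5.4]
opening: 0.0237
grip_force: 60.0
```

step_arm(
  plan=[
    [1,0,0,-0.05,0],
    [1,0,0,-0.1,0],
    [1,0,0,-0.145,0],
    [1,0,0,-0.145,0],
  ],
)

```text
time: 19.73
tool_pos: [0.5962, -0.2909, 0.1951]
tool_rot: [3.135, 0.002, 1.347]
contact_force: [0.4, 0.2, -4.2]
opening: 0.0239
grip_force: 60.0
```

```bash
python3 -c "
from h import *
go(.555,-.099,.17,1.543)"
```

```text
t 19.73 pos [ 0.5962 -0.2909  0.1951] rot [3.1352e+00 2.2000e-03 1.3468e+00] F [ 0.4  0.2 -4.2] -> shift [ 0.1779 -0.0828  0.0251 -0.1962]
```

step_arm(
  plan=[
    [1,0.06,-0.028,0,-0.06],
    [1,0.12,-0.056,0,-0.13],
    [1,0.177,-0.082,0,-0.196],
    [1,0.177,-0.082,0,-0.196],
    [1,0.177,-0.082,0.02,-0.196],
    [1,0.177,-0.082,0.03,-0.196],
    [1,0.177,-0.082,0.035,-0.196],
    [1,0.177,-0.082,0.038,-0.196],
    [1,0.177,-0.082,0.041,-0.196],
    [1,0.177,-0.082,0.044,-0.196],
  ],
)

```text
time: 20.98
tool_pos: [0.5549, -0.0996, 0.1482]
tool_rot: [3.14, 0.001, 1.543]
contact_force: [0.2, -0.5, 0.1]
opening: 0.0237
grip_force: 60.0
```

step_arm(
  plan=[
    [1,0,0,0.002,0],
    [1,0,0,0.004,0],
    [1,0,0,0.006,0],
    [1,0,0,0.008,0],
    [1,0,0,0.01,0],
    [1,0,0,0.012,0],
    [1,0,0,0.012,0],
  ],
)

```text
time: 21.85
tool_pos: [0.5541, -0.099, 0.1354]
tool_rot: [-3.141, -0.001, 1.543]
contact_force: [0.1, -1.1, -1.0]
opening: 0.0236
grip_force: 60.0
```

step_arm(
  plan=[
    [1,0,0,0.002,0],
    [1,0,0,0.004,0],
    [1,0,0,0.006,0],
    [1,0,0,0.008,0],
    [1,0,0,0.008,0],
  ],
)

```text
time: 22.48
tool_pos: [0.5543, -0.0991, 0.1342]
tool_rot: [3.138, 0.001, 1.543]
contact_force: [-15.2, 1.1, 46.0]
opening: 0.024
grip_force: 60.1
```

step_arm(
  plan=[
    [1,0,0,-0.004,0],
    [1,0,0,-0.008,0],
    [1,0,0,-0.04,0],
    [1,0.05,0,-0.05,0],
    [1,0.1,0.002,-0.05,0],
    [1,0.15,0.004,-0.05,0],
    [1,0.192,0.007,-0.05,0],
    [1,0.192,0.007,-0.05,0],
    [1,0.192,0.007,-0.05,0],
  ],
)

```text
time: 23.6
tool_pos: [0.5659, 0.0925, 0.1765]
tool_rot: [-3.139, 0.0, 1.543]
contact_force: [0.4, -0.4, -3.9]
opening: 0.0239
grip_force: 60.0
```

```bash
python3 -c "
from mw import *
c=read_camera('top'); X=blobs(c,.068,.15,(.5,.62),(-.2,-.05),30); X=blobs(c,.084,.15,(.5,.62),(-.2,-.05),30)
c=wrist(); X=blobs(c,.07,.14,(.5,.62),(.03,.14),60)
go(.5605,.0935,.14)"
```

```text
939 px [313. 183.] med [ 0.5549 -0.1248  0.0772] rect [ 0.557  -0.1161] [0.0824 0.0888] 88.3
195 px [304. 182.] med [ 0.5562 -0.0982  0.0904] rect [ 0.5564 -0.099 ] [0.0276 0.0399] 87.8
1006 px [245. 177.] med [0.555  0.1111 0.0767] rect [0.5579 0.1118] [0.0624 0.02  ] 3.4
321 px [209. 218.] med [0.5183 0.0693 0.0765] rect [0.52   0.0639] [0.034 0.014] 86.6
t 23.7 pos [0.5663 0.0916 0.177 ] rot [-3.1401  0.0001  1.5417] F [ 0.9  0.2 -3.9] -> shift [ 0.0017 -0.0058  0.037   0.    ]
```

step_arm(
  plan=[
    [1,0.001,-0.005,0.015,0],
    [1,0.001,-0.005,0.028,0],
    [1,0.001,-0.005,0.033,0],
    [1,0.001,-0.005,0.036,0],
    [1,0.001,-0.005,0.038,0],
    [1,0.001,-0.005,0.04,0],
    [1,0.001,-0.005,0.042,0],
    [1,0.001,-0.005,0.044,0],
    [1,0.001,-0.005,0.046,0],
    [1,0.001,-0.005,0.048,0],
    [1,0.001,-0.005,0.048,0],
  ],
)

```text
time: 25.08
tool_pos: [0.5622, 0.0935, 0.1343]
tool_rot: [3.138, 0.0, 1.543]
contact_force: [-9.5, -4.7, 32.3]
opening: 0.0236
grip_force: 60.0
```

step_arm(
  plan=[
    [1,0,0,0.002,0],
    [1,0,0,0.003,0],
    [1,0,0,0.003,0],
    [1,0,0,-0.006,0],
    [1,0,0,-0.03,0],
    [1,0,0,-0.06,0],
    [1,0,0,-0.06,0],
  ],
)

```text
time: 25.95
tool_pos: [0.5624, 0.0944, 0.1905]
tool_rot: [3.139, -0.001, 1.543]
contact_force: [-0.1, 0.8, -5.0]
opening: 0.0238
grip_force: 60.0
```

```bash
python3 -c "
from mw import *
c=read_camera('top'); X=blobs(c,.084,.098,(.5,.62),(-.2,-.05),30)
go(.595,-.29,.19,1.347)"
```

```text
197 px [304. 182.] med [ 0.5562 -0.0982  0.0902] rect [ 0.5564 -0.0991] [0.0276 0.0402] 88.1
t 26.0 pos [0.5614 0.0942 0.1889] rot [-3.1411 -0.0008  1.543 ] F [ 0.3 -0.1 -3.8] -> shift [-0.3831  0.0443 -0.0011  0.196 ]
```

step_arm(
  plan=[
    [1,-0.06,0.007,0,0.03],
    [1,-0.12,0.014,0,0.06],
    [1,-0.18,0.021,0,0.09],
    [1,-0.24,0.028,0,0.12],
    [1,-0.3,0.035,0,0.15],
    [1,-0.36,0.042,0,0.18],
    [1,-0.383,0.044,0,0.196],
    [1,-0.383,0.044,0,0.196],
    [1,-0.383,0.044,0.05,0.196],
    [1,-0.383,0.044,0.1,0.196],
    [1,-0.383,0.044,0.125,0.196],
    [1,-0.383,0.044,0.135,0.196],
    [1,-0.383,0.044,0.14,0.196],
    [1,-0.383,0.044,0.141,0.196],
    [1,-0.383,0.044,0.141,0.196],
  ],
)

```text
time: 27.88
tool_pos: [0.5955, -0.2907, 0.0499]
tool_rot: [3.14, 0.001, 1.347]
contact_force: [-0.2, -0.2, -4.4]
opening: 0.0238
grip_force: 60.0
```

step_arm(
  plan=[
    [1,0,0,0.002,0],
    [1,0,0,0.004,0],
    [1,0,0,0.004,0],
  ],
)

```text
time: 28.25
tool_pos: [0.5955, -0.2908, 0.0475]
tool_rot: [3.139, 0.001, 1.347]
contact_force: [-3.2, 1.8, 10.0]
opening: 0.0238
grip_force: 60.0
```

Standing on the mat. I release it, rise, and look at the fixture for the home fit and at the stone.

step_arm(
  plan=[
    [1,0,0,-0.003,0],
    [-0.2,0,0,-0.003,0],
    [-0.2,0,0,-0.003,0],
    [-0.2,0,0,-0.003,0],
    [-0.2,0,0,-0.003,0],
    [-0.2,0,0,-0.003,0],
    [-0.2,0,0,-0.05,0],
    [-0.2,0,0,-0.1,0],
    [-0.2,0,0,-0.15,0],
    [-0.2,-0.06,0.06,-0.15,0],
    [-0.2,-0.1,0.1,-0.15,0],
    [-0.2,-0.1,0.1,-0.15,0],
    [-0.2,-0.1,0.1,-0.15,0],
  ],
)

```text
time: 29.88
tool_pos: [0.67, -0.4112, 0.1927]
tool_rot: [-3.14, -0.001, 1.346]
contact_force: [-0.6, 0.9, -0.9]
opening: 0.0553
grip_force: 0.0
```

```bash
sed -i "s/w5.png/w6.png/" tools.py; python3 tools.py; python3 -c "
from mw import *
c=read_camera('top')
for yr in ((-.2,-.08),(.0,.14)):
  X=blobs(c,.084,.15,(.5,.62),yr,30); blobs(c,.070,.082,(.5,.62),yr,30)"
```

```text
tamper
989 px [140.  82.] med [ 0.5975 -0.2912  0.0991] rect [ 0.5954 -0.2907] [0.0237 0.0239] 77.2
stone
148 px [160.  84.] med [ 0.6065 -0.2936  0.0739] rect [ 0.6061 -0.2935] [0.023  0.0029] 73.1
758 px [ 32. 135.] med [ 0.4709 -0.3095  0.0749] rect [ 0.4675 -0.3093] [0.0251 0.0245] 9.8
back
285 px [181.  86.] med [ 0.6177 -0.2967  0.0319] rect [ 0.6097 -0.2939] [0.0589 0.0301] 78.0
1072 px [ 75. 126.] med [ 0.4891 -0.3081  0.0274] rect [ 0.4686 -0.3098] [0.0876 0.0291] 10.8
t 29.93 pos [ 0.67   -0.4101  0.1936] rot [-3.1405 -0.0008  1.3465] F [-0.   0.6 -0.3] -> shift [ 0.1023 -0.1002 -0.0064  0.    ]
187 px [304. 182.] med [ 0.5568 -0.0978  0.0904] rect [ 0.5567 -0.099 ] [0.0274 0.0403] 87.7
296 px [318. 173.] med [ 0.5799 -0.1339  0.0769] rect [ 0.575  -0.1361] [0.0429 0.0511] 88.0
61 px [298. 185.] med [ 0.5485 -0.0833  0.0762] rect [ 0.5525 -0.0871] [0.0585 0.0136] 0.3
191 px [227. 183.] med [0.5605 0.0926 0.0898] rect [0.5609 0.0935] [0.028 0.038] 88.8
638 px [242. 184.] med [0.5581 0.0566 0.0766] rect [0.5595 0.0597] [0.0484 0.089 ] 88.4
96 px [220. 185.] med [0.5541 0.1125 0.0762] rect [0.5583 0.1094] [0.0591 0.0147] 0.3
143 px [258. 184.] med [0.5564 0.0151 0.0763] rect [0.5555 0.0146] [0.0126 0.0588] 88.5
```

```bash
python3 -c "
from h import *
go(.4675,-.3093,.15,1.742)"
```

```text
t 29.98 pos [ 0.67   -0.4094  0.1945] rot [-3.1410e+00 -6.0000e-04  1.3471e+00] F [1.  0.7 0.4] -> shift [ 0.0527 -0.2197  0.0445 -0.3949]
```

step_arm(
  plan=[
    [-0.2,0.013,-0.055,0,-0.1],
    [-0.2,0.026,-0.11,0,-0.2],
    [-0.2,0.04,-0.165,0,-0.3],
    [-0.2,0.0525,-0.22,0,-0.395],
    [-0.2,0.0525,-0.22,0.03,-0.395],
    [-0.2,0.0525,-0.22,0.04,-0.395],
    [-0.2,0.0525,-0.22,0.09,-0.395],
    [-0.2,0.0525,-0.22,0.13,-0.395],
    [-0.2,0.0525,-0.22,0.155,-0.395],
    [-0.2,0.0525,-0.22,0.16,-0.395],
    [-0.2,0.0525,-0.22,0.16,-0.395],
    [1,0.0525,-0.22,0.16,-0.395],
    [1,0.0525,-0.22,0.16,-0.395],
    [1,0.0525,-0.22,0.16,-0.395],
    [1,0.0525,-0.22,0.16,-0.395],
    [1,0.0525,-0.22,0.16,-0.395],
    [1,0.0525,-0.22,0.16,-0.395],
  ],
  grip_force=60,
)

```text
time: 32.1
tool_pos: [0.4675, -0.3102, 0.0351]
tool_rot: [3.141, 0.0, 1.742]
contact_force: [-1.2, 0.6, 4.6]
opening: 0.0239
grip_force: 60.0
```

step_arm(
  plan=[
    [1,0,0,-0.05,0],
    [1,0,0,-0.1,0],
    [1,0,0,-0.13,0],
    [1,0,0,-0.13,0],
    [1,0,0,-0.13,0],
  ],
)

```text
time: 32.72
tool_pos: [0.4666, -0.3094, 0.1629]
tool_rot: [-3.14, -0.002, 1.742]
contact_force: [0.3, 0.3, -2.2]
opening: 0.0238
grip_force: 60.0
```

```bash
python3 -c "
from h import *
go(.518,.056,.165,1.543)"
```

```text
t 32.73 pos [ 0.4666 -0.3094  0.1629] rot [-3.1398e+00 -2.5000e-03  1.7418e+00] F [ 0.3  0.3 -2.2] -> shift [ 0.3513  0.1129 -0.0021  0.1988]
```

step_arm(
  plan=[
    [1,0.055,0.018,0,0.03],
    [1,0.11,0.036,0,0.06],
    [1,0.165,0.054,0,0.09],
    [1,0.22,0.072,0,0.12],
    [1,0.275,0.09,0,0.15],
    [1,0.33,0.108,0,0.18],
    [1,0.351,0.113,0,0.199],
    [1,0.351,0.113,0.02,0.199],
    [1,0.351,0.113,0.035,0.199],
    [1,0.351,0.113,0.035,0.199],
    [1,0.351,0.113,0.035,0.199],
  ],
)

```text
time: 34.1
tool_pos: [0.5191, 0.0546, 0.1296]
tool_rot: [-3.141, -0.0, 1.542]
contact_force: [0.9, -0.3, -3.1]
opening: 0.0238
grip_force: 60.0
```

```bash
python3 -c "
from h import *
from mw import *
go(.518,.056,.111,1.543)
c=wrist('w7.png'); X=blobs(c,.07,.08,(.48,.65),(.0,.14),60); X=blobs(c,.084,.097,(.48,.65),(.03,.14),60)"
```

```text
t 34.1 pos [0.5191 0.0546 0.1296] rot [-3.1413 -0.0001  1.542 ] F [ 0.9 -0.3 -3.1] -> shift [ 0.0014 -0.0011  0.0186 -0.001 ]
4463 px [313. 184.] med [0.5697 0.0704 0.0766] rect [0.5583 0.0751] [0.0816 0.0902] 88.4
2192 px [311. 169.] med [0.5597 0.0924 0.0904] rect [0.56   0.0918] [0.0283 0.0404] 88.1
```

View pics/w7.png

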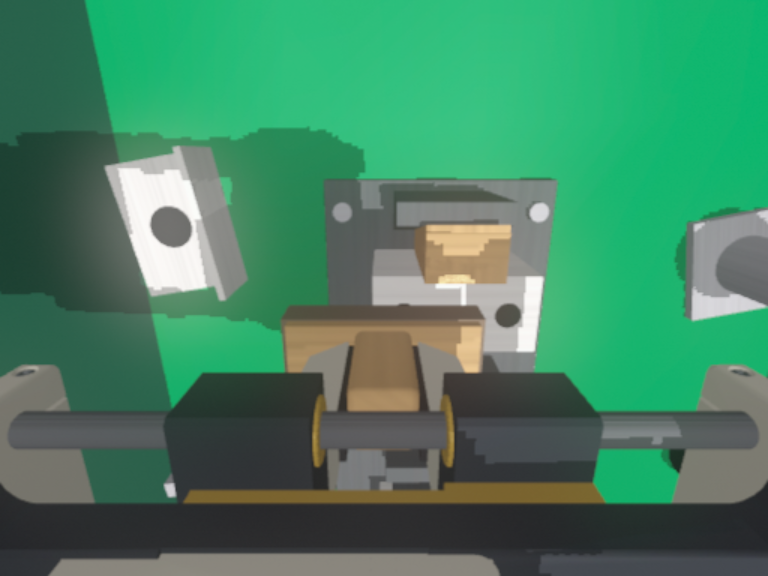

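The stone is held square at (384,350), over the near end of block1. Wedge 1 is seated at (465,250). I lower it to contact.

step_arm(
  plan=[
    [1,0.001,-0.001,0.01,0],
    [1,0.001,-0.001,0.016,0],
    [1,0.001,-0.001,0.019,0],
    [1,0.001,-0.001,0.021,0],
    [1,0.001,-0.001,0.021,0],
  ],
)

```text
time: 34.78
tool_pos: [0.518, 0.056, 0.1087]
tool_rot: [-3.142, -0.0, 1.543]
contact_force: [-0.7, -0.0, -1.9]
opening: 0.024
grip_force: 60.0
```

step_arm(
  plan=[
    [1,0,0,0.001,0],
    [1,0,0,0.002,0],
    [1,0,0,0.002,0],
  ],
)

```text
time: 35.15
tool_pos: [0.5182, 0.056, 0.108]
tool_rot: [3.14, 0.0, 1.543]
contact_force: [-3.4, 0.5, 7.9]
opening: 0.0238
grip_force: 60.0
```

step_arm(
  plan=[
    [1,0,0.005,0,0],
    [1,0,0.01,0,0],
    [1,0,0.015,0,0],
    [1,0,0.02,0,0],
    [1,0,0.025,0,0],
  ],
)

```text
time: 35.78
tool_pos: [0.5426, 0.0554, 0.108]
tool_rot: [-3.141, -0.0, 1.543]
contact_force: [-6.9, 0.1, 9.6]
opening: 0.0237
grip_force: 60.0
```

step_arm(
  plan=[
    [1,0,0.005,0,0],
    [1,0,0.01,0,0],
    [1,0,0.015,0,0],
    [1,0,0.02,0,0],
    [1,0,0.025,0,0],
    [1,0,0.03,0,0],
  ],
)

```text
time: 36.52
tool_pos: [0.5726, 0.0546, 0.108]
tool_rot: [-3.141, -0.0, 1.543]
contact_force: [-5.2, 0.1, 9.1]
opening: 0.0237
grip_force: 60.0
```

step_arm(
  plan=[
    [1,0,0.005,0,0],
    [1,0,0.01,0,0],
    [1,0,0.015,0,0],
    [1,0,0.02,0,0],
    [1,0,0.025,0,0],
    [1,0,0.028,0,0],
    [1,0,0.028,0,0],
  ],
)

```text
time: 37.4
tool_pos: [0.6008, 0.0538, 0.108]
tool_rot: [3.142, -0.0, 1.543]
contact_force: [-4.4, 0.4, 7.8]
opening: 0.0235
grip_force: 60.0
```

step_arm(
  plan=[
    [1,0,0,-0.03,0],
    [1,0,0,-0.06,0],
    [1,-0.05,-0.02,-0.06,0],
    [1,-0.1,-0.04,-0.06,0],
    [1,-0.15,-0.06,-0.06,0],
    [1,-0.19,-0.079,-0.06,0],
    [1,-0.19,-0.079,-0.06,0],
    [1,-0.19,-0.079,-0.03,0],
    [1,-0.19,-0.079,-0.02,0],
    [1,-0.19,-0.079,-0.02,0],
    [1,-0.19,-0.079,-0.02,0],
  ],
)

```text
time: 38.78
tool_pos: [0.5174, -0.1337, 0.1275]
tool_rot: [3.14, 0.0, 1.544]
contact_force: [0.1, -0.7, -1.5]
opening: 0.0238
grip_force: 60.0
```

```bash
python3 -c "
from h import *
from mw import *
go(.5155,-.1355,.109,1.543)
c=wrist(); X=blobs(c,.07,.08,(.48,.65),(-.2,-.03),60); X=blobs(c,.084,.097,(.48,.65),(-.2,-.03),60)"
```

```text
t 38.77 pos [ 0.5174 -0.1337  0.1275] rot [3.1403 0.0003 1.5435] F [ 0.1 -0.7 -1.5] -> shift [-0.0018 -0.0019  0.0185  0.0005]
1389 px [299. 147.] med [ 0.5507 -0.0818  0.0766] rect [ 0.5513 -0.0916] [0.0313 0.0597] 88.5
2697 px [321. 208.] med [ 0.5792 -0.1257  0.0766] rect [ 0.5553 -0.1327] [0.0469 0.0936] 81.9
2194 px [307. 175.] med [ 0.5547 -0.0996  0.0904] rect [ 0.5551 -0.1003] [0.0284 0.0406] 88.2
```

step_arm(
  plan=[
    [1,-0.002,-0.002,0.01,0],
    [1,-0.002,-0.002,0.015,0],
    [1,-0.002,-0.002,0.018,0],
    [1,-0.002,-0.002,0.0195,0],
    [1,-0.002,-0.002,0.0195,0],
  ],
)

```text
time: 39.45
tool_pos: [0.5145, -0.136, 0.1081]
tool_rot: [3.141, 0.0, 1.543]
contact_force: [-3.8, 0.9, 5.9]
opening: 0.0236
grip_force: 60.0
```

step_arm(
  plan=[
    [1,0,0,0.0003,0],
    [1,0,0.005,0.0003,0],
    [1,0,0.01,0.0003,0],
    [1,0,0.015,0.0003,0],
    [1,0,0.02,0.0003,0],
    [1,0,0.025,0.0003,0],
    [1,0,0.03,0.0003,0],
  ],
)

```text
time: 40.33
tool_pos: [0.5444, -0.137, 0.108]
tool_rot: [-3.141, 0.001, 1.543]
contact_force: [-5.8, -0.2, 7.3]
opening: 0.0237
grip_force: 60.0
```

step_arm(
  plan=[
    [1,0,0.005,0,0],
    [1,0,0.01,0,0],
    [1,0,0.015,0,0],
    [1,0,0.02,0,0],
    [1,0,0.025,0,0],
    [1,0,0.03,0,0],
    [1,0,0.035,0,0],
    [1,0,0.04,0,0],
    [1,0,0.045,0,0],
    [1,0,0.05,0,0],
    [1,0,0.053,0,0],
    [1,0,0.053,0,0],
  ],
)

```text
time: 41.82
tool_pos: [0.5976, -0.1385, 0.108]
tool_rot: [3.141, 0.0, 1.543]
contact_force: [-3.5, -0.2, 6.2]
opening: 0.0235
grip_force: 60.0
```

step_arm(
  plan=[
    [1,0,0,-0.03,0],
    [1,0,0,-0.06,0],
    [1,0,0,-0.06,0],
  ],
)

```text
time: 42.2
tool_pos: [0.599, -0.1387, 0.1691]
tool_rot: [3.136, 0.002, 1.543]
contact_force: [0.6, -0.7, -1.8]
opening: 0.0235
grip_force: 60.0
```

```bash
python3 -c "
from h import *
from mw import *
go(.4675,-.3093,.165,1.742)
c=read_camera('top'); print('tamper'); blobs(c,.085,.11,(.4,.7),(-.45,-.22),30)
for yr in ((-.2,-.08),(.0,.14)): blobs(c,.084,.1,(.5,.62),yr,30)"
```

```text
t 42.2 pos [ 0.599  -0.1387  0.1691] rot [3.1364 0.0016 1.5428] F [ 0.6 -0.7 -1.8] -> shift [-0.1742 -0.1267  0.0041 -0.1992]
tamper
67 px [379. 164.] med [ 0.5949 -0.2812  0.0987] rect [ 0.5957 -0.2832] [0.0139 0.0223] 79.3
191 px [227. 183.] med [0.5605 0.0927 0.0901] rect [0.5611 0.0936] [0.0281 0.0384] 88.9
```

step_arm(
  plan=[
    [1,-0.044,-0.032,0,-0.05],
    [1,-0.088,-0.064,0,-0.1],
    [1,-0.131,-0.096,0,-0.15],
    [1,-0.174,-0.127,0,-0.199],
    [1,-0.174,-0.127,0,-0.199],
    [1,-0.174,-0.127,0.04,-0.199],
    [1,-0.174,-0.127,0.09,-0.199],
    [1,-0.174,-0.127,0.115,-0.199],
    [1,-0.174,-0.127,0.125,-0.199],
    [1,-0.174,-0.127,0.129,-0.199],
    [1,-0.174,-0.127,0.131,-0.199],
    [1,-0.174,-0.127,0.131,-0.199],
  ],
)

```text
time: 43.75
tool_pos: [0.4662, -0.3089, 0.0367]
tool_rot: [3.141, 0.001, 1.742]
contact_force: [-0.6, 0.0, -2.4]
opening: 0.0239
grip_force: 60.0
```

step_arm(
  plan=[
    [1,0,0,0.001,0],
    [1,0,0,0.002,0],
    [1,0,0,0.002,0],
  ],
)

```text
time: 44.12
tool_pos: [0.4661, -0.3089, 0.035]
tool_rot: [3.141, 0.001, 1.742]
contact_force: [-1.1, 1.5, 5.5]
opening: 0.0238
grip_force: 60.0
```

step_arm(
  plan=[
    [1,0,0,-0.001,0],
    [-0.2,0,0,-0.001,0],
    [-0.2,0,0,-0.001,0],
    [-0.2,0,0,-0.001,0],
    [-0.2,0,0,-0.001,0],
    [-0.2,0,0,-0.001,0],
    [-0.2,0,0,-0.05,0],
    [-0.2,0,0,-0.1,0],
    [-0.2,0,0,-0.16,0],
    [-0.2,-0.05,0,-0.2,0],
    [-0.2,-0.1,0,-0.2,0],
    [-0.2,-0.1,0,-0.2,0],
    [-0.2,-0.1,0,-0.2,0],
  ],
)

```text
time: 45.75
tool_pos: [0.4824, -0.4065, 0.233]
tool_rot: [-3.141, -0.002, 1.742]
contact_force: [0.3, 0.5, 0.2]
opening: 0.055
grip_force: 0.0
```

```bash
sed -i "s/w6.png/w8.png/" tools.py; python3 tools.py; python3 -c "
from mw import *
c=save('top','top3.png',scale=1.5)
for yr in ((-.2,-.08),(.0,.14)): blobs(c,.084,.1,(.5,.62),yr,30); blobs(c,.07,.082,(.5,.62),yr,30)"
```

```text
tamper
752 px [386.  91.] med [ 0.5919 -0.2907  0.0992] rect [ 0.5939 -0.2901] [0.0244 0.0243] 77.1
stone
554 px [256.  87.] med [ 0.4654 -0.3077  0.0753] rect [ 0.4655 -0.3077] [0.0236 0.024 ] 9.8
165 px [370.  92.] med [ 0.5838 -0.2933  0.0741] rect [ 0.5871 -0.294 ] [0.0145 0.0304] 28.7
back
220 px [347.  98.] med [ 0.5712 -0.3016  0.0311] rect [ 0.583  -0.2989] [0.0307 0.0587] 37.7
1223 px [256.  89.] med [ 0.4704 -0.3082  0.0276] rect [ 0.4659 -0.3077] [0.0889 0.0278] 10.0
t 45.8 pos [ 0.4825 -0.4061  0.2333] rot [-3.1409 -0.0017  1.7422] F [-0.3 -0.2 -0.6] -> shift [0.0972 0.131  0.0333 0.    ]
196 px [304. 182.] med [ 0.5563 -0.0983  0.0903] rect [ 0.5563 -0.0989] [0.0274 0.0404] 87.1
626 px [319. 183.] med [ 0.5551 -0.1353  0.0767] rect [ 0.5563 -0.1351] [0.0445 0.0888] 88.6
60 px [298. 185.] med [ 0.5512 -0.0832  0.0764] rect [ 0.5527 -0.0844] [0.0586 0.0085] 0.4
191 px [227. 183.] med [0.5603 0.0924 0.0897] rect [0.561  0.0936] [0.0279 0.038 ] 88.9
640 px [242. 184.] med [0.5581 0.0566 0.0766] rect [0.5593 0.0573] [0.0432 0.0888] 88.6
95 px [220. 185.] med [0.5542 0.113  0.0762] rect [0.5583 0.1104] [0.0127 0.0588] 89.0
143 px [259. 184.] med [0.556  0.0141 0.076 ] rect [0.5556 0.0147] [0.0126 0.0586] 88.5
```

View pics/top3.png

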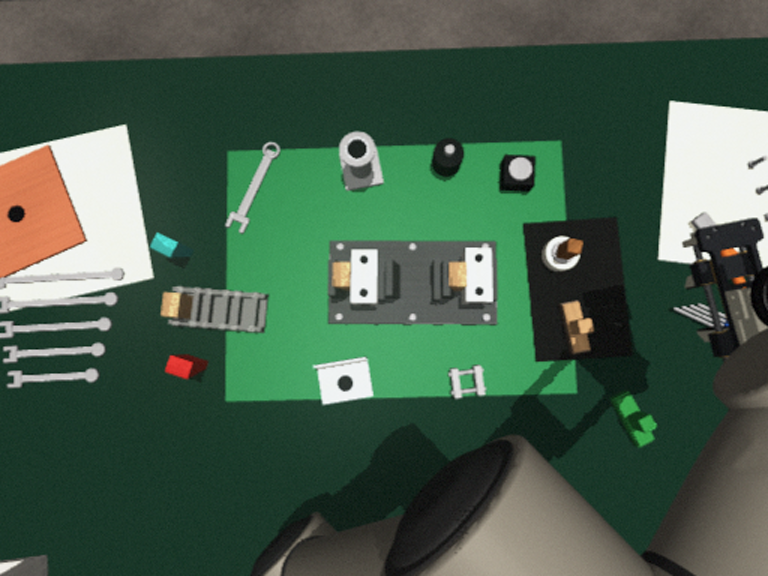

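The top view shows both wedges home beside their blocks at (342,275) and (457,275). The block spacing of 192 mm matches the bays. The tamper (562,250) and stone (576,325) stand on the mat, and the bystanders are untouched. I hand it in.

```bash
python3 -c "
from cell import *
print(hand_in())"
```

```text
the job is handed in; nothing more can be done
None
```

I handed the job in at about 46 s. Only block1 and block3 were present: both look hard against their fences with wedges tamped home, each got its stroke at about 8–12 N (left, then right), and the tamper and stone stand upright on the mat; the hand-in returned no verdict.

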